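# Scoop clean ink cups into the set-up bowl

## Task

Set up for the next client: take the steel scoop from its cradle, scoop up ink cups from the stock pan and tip at least three of them into the white bowl, then lay the scoop back in both notches of its cradle as it lay before. For hygiene the gripper must not touch the cups; no cup may end up anywhere but in the bowl or the pan, and leave the bowl and everything else standing where it is.

Things in the scene. Friction and masses are not known exactly. Their poses are not given: they have to be found in the camera images.
- scoop: flat-bottomed steel scoop with a cranked neck, 0.26 to 0.36 kg, lying in its cradle. Origin at the grip, on the handle's axis; x along the handle to the bowl, y across, z up. Handle: flat-sided bar from x -75 to +45 mm, 16 mm wide, 18 mm tall, level at the start. Centre of mass about 20 mm ahead of the origin. Not tracked while held
- scoop_lip (a point): middle of the scoop's front edge, on the underside of its floor: at (146, 0, -58) mm in the scoop's frame. The flat underside runs back from here 88 mm, parallel to the handle
- scoop_bowl (a point): middle of the hollow of the scoop's bowl, 14 mm above the underside of its floor: (102, 0, -44) mm in the scoop's frame. Bowl open at the front and top, 88 mm long, 76 mm wide outside, 2 mm sheet, back wall 31 mm high, side walls falling from 29 mm at the back to 17 mm at the front
- cradle: fixed black scoop cradle: base 120 x 70 mm and two upright plates 60 mm wide, 4 mm thick, at x = -42 and +42 mm, each with a notch in its top: notch floor 66 mm above the table, 23 mm wide, straight sides 12 mm high, then flaring to 38 mm wide at 90 mm height. Origin under its centre on the table, x along the seated handle to the bowl side, z up
- cradle_seat (a point): where the grip on the handle (the scoop's origin) lies when the handle is seated in both notches: 75 mm above the cradle's origin. The scoop's bowl hangs free in front of the cradle
- pan: fixed steel tray with five ink cups: 230 mm (x) by 140 mm (y) outside, 43 mm tall, rolled rim (top at 46 mm), walls and floor 3 mm thick: inside 224 x 134 mm, floor 3 mm above the table. Origin under its centre on the table, z up. The cups start in its +x half; the -x half is empty
- bowl: loose white ceramic set-up bowl, 132 mm across the rim, 45 mm tall, foot 60 mm across, wall 3.5 mm, 0.35 kg; origin at the centre of its underside, z up
- cup1: polished steel ink cup, a small open pot 19 mm in diameter, 16 mm tall, with a bevelled foot (underside 10 mm across, bevel 3.6 mm high), 10 to 16 g, slippery (friction about 0.3 on the steel scoop, pan and bowl); origin at the centre of its underside, z towards its mouth. Starts in the pan's +x half, standing or lying on its side
- cup2: ink cup like cup1
- cup3: ink cup like cup1
- cup4: ink cup like cup1
- cup5: ink cup like cup1
- ink1: bystander: dripper ink bottle 33 mm in diameter, 98 mm tall, origin under its centre
- ink2: bystander: ink bottle like ink1
- jar: bystander: squat white jar 68 mm in diameter, 55 mm tall, origin under its centre
- coffee: bystander: lidded paper coffee cup 80 mm across, 97 mm tall, origin under its centre
- machine: bystander: pen-shaped tattoo machine 118 mm long, 31 mm thick, lying on the cream practice skin; origin under its middle, x along it
Things that resemble listed ones, but are neither listed nor needed, are in the scene too. Leave any orange look-alike of the cradle alone.

How it is judged:
By the outcome, as a careful person would: the job done as asked, in the order asked, and still so for the second after the job is handed in, with the robot touching nothing.
It also fails if it takes over 72 s, if anything falls off the work surface, if the arm or the gripper's body presses on something with over 40 N, if the wrist force passes 120 N, or if a joint passes its speed limit or range.

## Robot

A 6-joint arm with a two-finger parallel gripper is mounted at the origin on the work surface. World frame = base frame: x ahead of the robot, y to its left, z up, the work surface at z = 0. Lengths are in m, angles in degrees, forces in N, time in s.
With the tool pointing down it reaches from about 0.35 to 0.875 m from the base axis. Payload 4.2 kg.
Tool frame: the origin (TCP) lies on the centre line of the jaws, within the pads' length; the fingertips stand tip_reach ahead of it and the grasp point (between the pads) is the TCP (tip_reach is the distance from the TCP to the fingertips, in m); z points along the fingers, y is the line along which they close (so a half turn about z gives the same grasp; the last joint's range is limited). The gripper opens to 87 mm and grips with 3 to 60 N. Pads are 19 mm wide; open, the fingers measure 117 mm over their backs; the gripper's body (75 mm by 190 mm) begins 51 mm behind the grasp point.
Start: joints at [-56.402, 22.042, 0.453, 0, -68.411, -14.817], TCP at [0.201, -0.592, 0.242] pointing down, gripper open.
Joint ranges: [-179.83, 179.83], [-69.29, 118.12], [-61.27, 80.66], [-181.25, 117.63], [-171.15, -9.14], [-177.46, 177.46]. Speed limits (degrees/s): [159.86, 159.86, 180, 180, 180, 180].

## Interface

Orientations are given as a 3x3 rotation matrix whose columns are the frame's x, y, z axes.
In Python, from station import sense, capture, finish_job, tip_reach gives the robot as it stands.
- The arm moves only by the tool arm_command, never from a script. Its argument "deltas" is a list of rows, each a list of 7 numbers: the turn, a rotation vector about the tool's x, y, z in rad, then the shift along the tool's x, y, z in cm, then the closure, from -1 (fully open) to 1 (shut), so that 0 is half open. In form: [[rx, ry, rz, dx, dy, dz, hand], ...]. A call has 1 to 8 rows; each row is the pose to reach, as a shift and turn from the pose commanded when the call began, along the tool's axes at that moment; what a row does not reach only later rows make up. A row lasts 1/12 s, in which the tool goes at most 41.7 mm and 7.16 degrees, less where a joint would pass 70% of its speed; a pose out of reach is approached as far as the arm can. A call with a gripper value outside its range is refused whole. The fingers move at their own pace and stop on an object; the grip force is fixed at half the most. Time passes only in rows, so rows that repeat a pose let the fingers close. It gives the time, the measured TCP pose, the force, the opening and the grip force at its end, in the units of the state.
- sense(): the state, without advancing time (a new reading comes with each control period).
- capture(name): name is "side" or "top"; returns a dict with "pixels" (480x640x3 uint8, blue, green, red), "fovy" (degrees; the focal length in pixels is half the picture's height over the tangent of half this angle, whatever the lens; pixels are square), "cx", "cy" (the principal point, pixels), "k1" (the pictures are not rectified: a ray, as slopes to the right and down, at radius r is drawn at 1 + k1 r^2 times it, then the intrinsics apply), "rvec" (rotation vector, rad) and "tvec" (3), from world to camera coordinates, as OpenCV has them. Camera axes: x right, y down, z forward; pixel columns grow to the right and rows downward; lengths in m; the calibration is good to about 2 mm. A picture is of the moment at which its call begins. There is no depth.
- finish_job(): hands the job in; it is judged then, once.
The state is a dict: "time_s": time; "joints": joint angles; "joint_velocities": joint speeds; "effort": joint torques, N m; "tcp_pos": TCP position; "ee_rot": TCP orientation; "wrist_force": force on the tool from outside, world axes, zero at the start; "moment": the same for the moment, N m; "gripper_width": opening from 0.0 (shut) to 1.0 (fully open); "gripper_force": force on a finger pad.
Only numpy, scipy, OpenCV 4.12 (cv2) and the standard library are available. Lean on these libraries where they do the work, as an engineer would, in place of code of your own. Each camera call takes 0.05 s, during which the arm holds its last target. There are 200 camera calls.

## Working session

There is one attempt and no reset: what is moved stays moved. The work goes in short steps, Python scripts to look and compute and a tool call to move; the robot and the scene stay as the last step left them, time stands still between calls to the robot, and variables do not carry over. Pictures are saved under pics/ and viewed, at most 11 in all, crops included, and the job is handed in when it is done.

Besides the shell and the picture viewer there is one more tool, called after "Call:" by a JSON object that holds its "name" and its "arguments", one argument or row to a line. arm_command: Moves the arm, as the interface text tells. Its arguments: {"type":"object","properties":{"deltas":{"type":"array"}},"required":["deltas"]}

```bash
mkdir -p pics; ls
python3 - <<'E'
from station import sense,capture,tip_reach
import cv2
print(tip_reach, sense())
for n in("top","side"):
    c=capture(n); cv2.imwrite(f"pics/{n}0.png",c["pixels"]); print({k:v for k,v in c.items() if k!="pixels"})
E
```

```text
pics
0.019 {'time_s': 0.0, 'joints': array([-5.64006714e+01,  2.20894877e+01,  3.78223444e-01, -2.77086204e-02,
       -6.84101165e+01, -1.48181083e+01]), 'joint_velocities': array([ 0.00293982, -0.01063027, -0.02580196,  0.08946166,  0.09470329,
       -0.03451198]), 'effort': array([-1.95247136e-03, -3.90667927e+01,  1.87402457e+01,  4.21990201e+00,
        1.09001168e-02, -1.91237582e-04]), 'tcp_pos': array([ 0.20106744, -0.5911748 ,  0.24046566]), 'ee_rot': array([[-9.46812224e-01, -3.21785605e-01, -7.97763728e-04],
       [-3.21786576e-01,  9.46810090e-01,  2.01336050e-03],
       [ 1.07460321e-04,  2.16298399e-03, -9.99997655e-01]]), 'wrist_force': array([-1.00135344,  0.07082389, -0.87641455]), 'moment': array([ 0.0074837 , -0.00423746,  0.00568182]), 'gripper_force': 0.0, 'gripper_width': 0.9982621303520226}
{'fovy': 53.34084696187657, 'cx': 321.58089727163724, 'cy': 246.48295596602276, 'k1': -0.017203444411118922, 'rvec': array([ 2.19382464, -2.18822312,  0.06433743]), 'tvec': array([-0.04290979,  0.54128205,  1.18914861])}
{'fovy': 47.15696699471005, 'cx': 317.879586170837, 'cy': 240.8377494634288, 'k1': -0.10298725207979702, 'rvec': array([ 0.13108933, -2.85504781,  1.20449833]), 'tvec': array([0.54013353, 0.11601264, 1.34063892])}
```

View pics/top0.png

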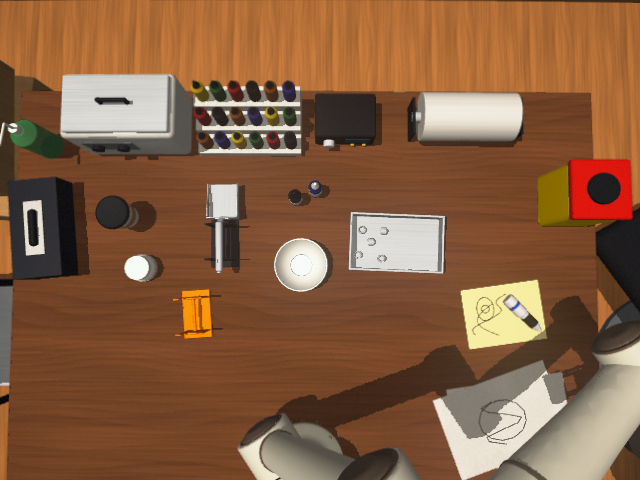

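View pics/side0.png

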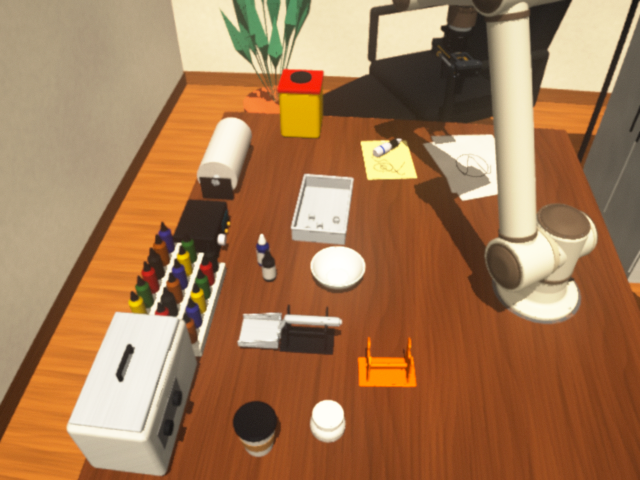

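```bash
cat > h.py <<'E'
import numpy as np, cv2
from station import sense,capture,finish_job
def K(c):
    f=240/np.tan(np.radians(c["fovy"]/2)); return np.array([[f,0,c["cx"]],[0,f,c["cy"]],[0,0,1]])
def ray(c,uv):
    # k1 polynomial distortion matches OpenCV's
    s=cv2.undistortPoints(np.float64(uv).reshape(-1,1,2),K(c),np.array([c["k1"],0,0,0.]))[:,0]
    R=cv2.Rodrigues(c["rvec"])[0]; d=np.c_[s,np.ones(len(s))]@R; o=-R.T@c["tvec"]; return o,d
def onz(c,uv,z):
    o,d=ray(c,uv); return o+d*((z-o[2])/d[:,2])[:,None]
def proj(c,P):
    return cv2.projectPoints(np.float64(P).reshape(-1,1,3),c["rvec"],c["tvec"],K(c),np.array([c["k1"],0,0,0.]))[0][:,0]
def two(c1,p1,c2,p2):
    o1,d1=ray(c1,[p1]);o2,d2=ray(c2,[p2]);d1=d1[0];d2=d2[0]
    t=np.linalg.lstsq(np.c_[d1,-d2],o2-o1,rcond=None)[0]; a=o1+t[0]*d1;b=o2+t[1]*d2
    return (a+b)/2,np.linalg.norm(a-b)
E
python3 - <<'E'
from h import *
p=cv2.imread("pics/top0.png");q=cv2.imread("pics/side0.png")
z=lambda a,x0,x1,y0,y1,k:cv2.resize(a[y0:y1,x0:x1],None,fx=k,fy=k,interpolation=cv2.INTER_CUBIC)
m=np.zeros((600,800,3),np.uint8)
def put(i,x,y): m[y:y+i.shape[0],x:x+i.shape[1]]=i
put(z(p,195,250,175,285,5)[:550],0,0)
put(z(p,340,450,205,280,4),280,0)
put(z(q,230,350,300,360,4),280,310)
cv2.imwrite("pics/crop1.png",m)
E
```

```text
(no output)
```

View pics/crop1.png

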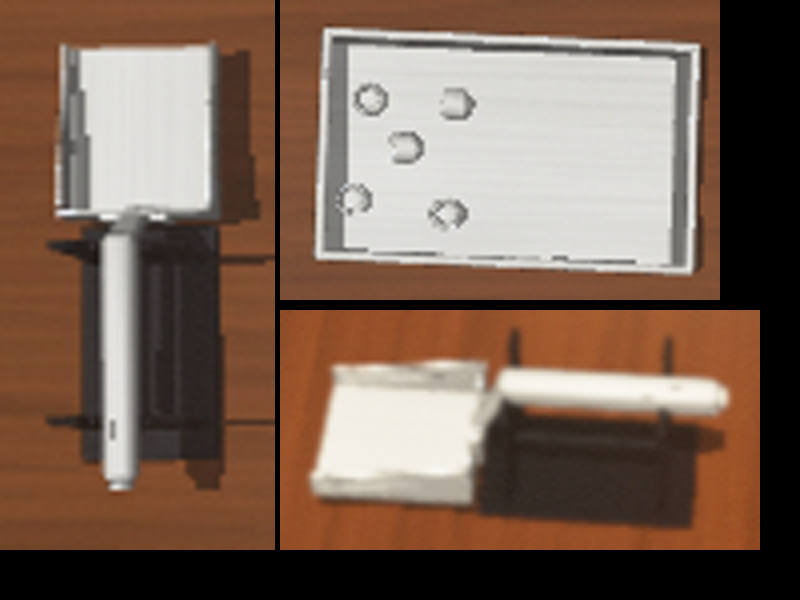

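Run:
```python
from h import *
np.set_printoptions(precision=4,suppress=True)
c=capture("top");s=capture("side");p=c["pixels"].astype(int)
P=onz(c,[(351.25,212.5),(445,216.5),(443,273),(349.25,269.5)],.045);print("pan",P[:,:2],P.mean(0))
o=P.mean(0)
ax=(P[0]-P[1])+(P[3]-P[2]);ax/=np.linalg.norm(ax);ay=np.array([-ax[1],ax[0],0]);print("panx",ax,np.degrees(np.arctan2(ax[1],ax[0])),[np.linalg.norm(P[i]-P[(i+1)%4]) for i in range(4)])
C=onz(c,[(362.75,230),(384.25,231),(371.5,242),(358.75,255),(382,258.25)],.012)
print("cups world",C[:,:2],"pan",np.c_[(C-o)@ax,(C-o)@ay])
# bowl: bright, low-saturation blob
hsv=cv2.cvtColor(c["pixels"],cv2.COLOR_BGR2HSV)
m=((hsv[...,1]<60)&(hsv[...,2]>110)).astype(np.uint8)
r=m.copy();r[:,:265]=0;r[:,335:]=0;r[:225]=0;r[:][300:]=0
k=max(cv2.findContours(r,0,2)[0],key=cv2.contourArea);e=cv2.minEnclosingCircle(k);print("bowl",e,onz(c,[e[0]],.045))
b=onz(c,[(e[0][0]-e[1],e[0][1]),(e[0][0]+e[1],e[0][1])],.045);print(b[0]-b[1])
# handle rows
L=[]
for v in range(224,270,3):
    u=np.where(m[v,205:235])[0]+205; L.append((u.mean(),v)); 
L=np.array(L);print(L[:,0])
H=onz(c,L,.084);f=np.polyfit(H[:,0],H[:,1],1);print("handle slope deg",np.degrees(np.arctan(f[0])))
v=np.where(m[215:285,218:221].any(1))[0]+215;print("rows",v.min(),v.max())
E0=onz(c,[(L[-1,0],v.max()+.5)],.078)[0];x=E0[0]+.075
print("rear end",E0,"origin est",x,np.polyval(f,x))
# lip edge of scoop bowl
print("lip",onz(c,[(195+146/5,175+45/5)],.017),onz(c,[(195+62/5,175+45/5),(195+215/5,175+45/5),(195+215/5,175+215/5),(195+57/5,175+215/5)],.04))
print("two-view rear",two(c,(L[-1,0],v.max()+.5),s,(340.5,322)))
```

```text
pan [[ 0.624  -0.1147]
 [ 0.6147 -0.3466]
 [ 0.4752 -0.3399]
 [ 0.4832 -0.1096]] [ 0.5493 -0.2277  0.045 ]
panx [0.0375 0.9993 0.    ] 87.85194154280785 [np.float64(0.23214108306739892), np.float64(0.13971731864904482), np.float64(0.2304589005367237), np.float64(0.14087387135628548)]
cups world [[ 0.5838 -0.1458]
 [ 0.5814 -0.2004]
 [ 0.5533 -0.1679]
 [ 0.5203 -0.1356]
 [ 0.5122 -0.1943]] pan [[ 0.0831 -0.0314]
 [ 0.0285 -0.031 ]
 [ 0.0599 -0.0018]
 [ 0.091   0.0324]
 [ 0.032   0.0383]]
bowl ((300.5, 264.5), 26.879459381103516) [[0.4952 0.0101 0.045 ]]
[-0.0003  0.1321  0.    ]
[218.  218.  218.  218.  218.  218.  218.  218.  218.5 218.5 218.5 218.5
 218.5 218.5 218.5 218.5]
handle slope deg 1.7806824647636312
rows 215 272
rear end [0.4749 0.2043 0.078 ] origin est 0.5498729870593316 0.204983092414133
lip [[0.6999 0.2065 0.017 ]] [[0.6954 0.2437 0.04  ]
 [0.6955 0.1673 0.04  ]
 [0.6103 0.1661 0.04  ]
 [0.6101 0.2447 0.04  ]]
two-view rear (array([0.4746, 0.2046, 0.0767]), np.float64(0.0005068992385561665))
```

```bash
cat >> h.py <<'E'
from scipy.spatial.transform import Rotation as Ro
G=np.array([0,0,.008])          # TCP in the scoop's frame
ST=np.diag([-1.,1,-1])
def goal(pt,yaw,nose=0,point=(0,0,0),say=""):
    """tool delta that brings scoop-frame `point` to world pt with yaw and nose-up angle (deg)"""
    Rs=Ro.from_euler("ZY",[yaw,-nose],degrees=True).as_matrix()
    tcp=np.array(pt)+Rs@(G-np.array(point)); s=sense(); R0=s["ee_rot"]
    rv=Ro.from_matrix(R0.T@Rs@ST).as_rotvec(); d=R0.T@(tcp-s["tcp_pos"])*100
    print(say,"turn",rv.round(3),"cm",d.round(2),"| t",round(s["time_s"],2),"tcp",s["tcp_pos"].round(4),"w",round(s["gripper_width"],3),"F",s["wrist_force"].round(1))
LIP=(.146,0,-.058)
def scoop():
    s=sense();Rs=s["ee_rot"]@ST;o=s["tcp_pos"]-Rs@G
    print("scoop o",o.round(4),"lip",(o+Rs@np.array(LIP)).round(4),"yaw,nose",(Ro.from_matrix(Rs).as_euler("ZYX",degrees=True)*[1,-1,1]).round(1),"F",s["wrist_force"].round(1),"M",s["moment"].round(2),"w",round(s["gripper_width"],3),"grip",round(s["gripper_force"],1),"j",s["joints"].round(0),"t",round(s["time_s"],2))
E
python3 - <<'E'
from h import *
goal((.5515,.205,.16),1)
E
```

```text
turn [ 0.001 -0.     0.31 ] cm [-58.81  64.12   7.37] | t 0.2 tcp [ 0.2011 -0.5914  0.2409] w 0.998 F [-0.7 -0.2 -1.1]
```

Call:
{"name": "arm_command", "arguments": {
  "deltas": [
    [0, 0, 0, -19.6, 21.4, 0.5, -1],
    [0, 0, 0, -19.6, 21.4, 0.5, -1],
    [0, 0, 0, -19.6, 21.4, 0.5, -1],
    [0, 0, 0, -19.6, 21.4, 0.5, -1],
    [0, 0, 0, -19.6, 21.4, 0.5, -1],
    [0, 0, 0, -19.6, 21.4, 0.5, -1],
    [0, 0, 0, -19.6, 21.4, 0.5, -1]
  ]
}}

```text
time_s: 0.78
tcp_pos: [0.3181, -0.324, 0.2365]
ee_rot: [[-0.947, -0.322, 0.0], [-0.322, 0.947, 0.0], [-0.0, -0.0, -1.0]]
wrist_force: [0.7, 0.2, 0.0]
gripper_width: 0.999
gripper_force: 0.0
```

Call:
{"name": "arm_command", "arguments": {
  "deltas": [
    [0, 0, 0, -19.6, 21.4, 0.5, -1],
    [0, 0, 0, -19.6, 21.4, 0.5, -1],
    [0, 0, 0, -19.6, 21.4, 0.5, -1],
    [0, 0, 0, -19.6, 21.4, 0.5, -1],
    [0, 0, 0, -19.6, 21.4, 0.5, -1],
    [0, 0, 0, -19.6, 21.4, 0.5, -1],
    [0, 0, 0, -19.6, 21.4, 0.5, -1]
  ]
}}

```text
time_s: 1.37
tcp_pos: [0.4348, -0.0581, 0.2318]
ee_rot: [[-0.947, -0.323, 0.001], [-0.323, 0.947, 0.0], [-0.001, -0.0, -1.0]]
wrist_force: [0.7, -0.7, 0.5]
gripper_width: 1.001
gripper_force: 0.0
```

Call:
{"name": "arm_command", "arguments": {
  "deltas": [
    [0, 0, 0.1, -19.6, 21.4, 2, -1],
    [0, 0, 0.2, -19.6, 21.4, 2, -1],
    [0, 0, 0.31, -19.6, 21.4, 2, -1],
    [0, 0, 0.31, -19.6, 21.4, 2, -1],
    [0, 0, 0.31, -19.6, 21.4, 2, -1],
    [0, 0, 0.31, -19.6, 21.4, 2, -1],
    [0, 0, 0.31, -19.6, 21.4, 2, -1],
    [0, 0, 0.31, -19.6, 21.4, 2, -1]
  ]
}}

```text
time_s: 2.03
tcp_pos: [0.5536, 0.2112, 0.2097]
ee_rot: [[-1.0, -0.022, 0.001], [-0.022, 1.0, 0.0], [-0.001, 0.0, -1.0]]
wrist_force: [1.1, -0.4, 0.4]
gripper_width: 1.007
gripper_force: 0.0
```

Run:
```python
from h import *
goal((.5515,.205,.075),1);scoop()
c=capture("side");cv2.imwrite("pics/side1.png",c["pixels"])
```

```text
turn [0.    0.001 0.005] cm [ 0.23 -0.62 12.67] | t 2.03 tcp [0.5536 0.2112 0.2097] w 1.007 F [ 1.1 -0.4  0.4]
scoop o [0.5536 0.2112 0.2017] lip [0.6996 0.2144 0.1439] yaw,nose [1.3 0.1 0. ] F [ 1.1 -0.4  0.4] M [-0.07 -0.07  0.  ] w 1.007 grip 0.0 j [  37.   20.   -7.    0.  -63. -125.] t 2.03
```

Call:
{"name": "arm_command", "arguments": {
  "deltas": [
    [0, 0, 0.005, 0.2, -0.6, 3, -1],
    [0, 0, 0.005, 0.2, -0.6, 6, -1],
    [0, 0, 0.005, 0.2, -0.6, 9, -1],
    [0, 0, 0.005, 0.2, -0.6, 11, -1],
    [0, 0, 0.005, 0.2, -0.6, 12, -1],
    [0, 0, 0.005, 0.2, -0.6, 12.7, -1],
    [0, 0, 0.005, 0.2, -0.6, 12.7, -1]
  ]
}}

```text
time_s: 2.67
tcp_pos: [0.549, 0.1988, 0.0839]
ee_rot: [[-1.0, -0.012, -0.001], [-0.012, 1.0, -0.001], [0.001, -0.001, -1.0]]
wrist_force: [-0.2, -0.0, 0.3]
gripper_width: 0.999
gripper_force: 0.0
```

Run:
```python
from h import *
goal((.5515,.205,.075),1);scoop()
c=capture("side");d=capture("top");m=np.hstack([cv2.resize(c["pixels"][240:380,220:370],None,fx=2.6,fy=2.6),cv2.resize(d["pixels"][160:300,160:310],None,fx=2.6,fy=2.6)]);cv2.imwrite("pics/g1.png",m)
```

```text
turn [-0.001 -0.001 -0.005] cm [-0.26  0.62  0.09] | t 2.67 tcp [0.549  0.1988 0.0839] w 0.999 F [-0.2 -0.   0.3]
scoop o [0.549  0.1988 0.0759] lip [0.6949 0.2005 0.0177] yaw,nose [ 0.7 -0.1 -0.1] F [-0.2 -0.   0.3] M [-0.04  0.01  0.03] w 0.999 grip 0.0 j [  36.   27.  -17.   -0.  -46. -125.] t 2.67
```

View pics/g1.png

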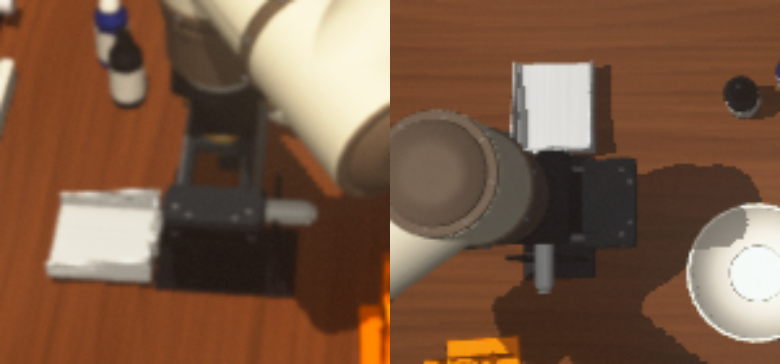

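Call:
{"name": "arm_command", "arguments": {
  "deltas": [
    [0, 0, 0, -0.2, 0.6, 0.1, -1],
    [0, 0, 0, -0.2, 0.6, 0.1, -1],
    [0, 0, 0, -0.2, 0.6, 0.1, 1],
    [0, 0, 0, -0.2, 0.6, 0.1, 1],
    [0, 0, 0, -0.2, 0.6, 0.1, 1],
    [0, 0, 0, -0.2, 0.6, 0.1, 1],
    [0, 0, 0, -0.2, 0.6, 0.1, 1],
    [0, 0, 0, -0.2, 0.6, 0.1, 1]
  ]
}}

```text
time_s: 3.43
tcp_pos: [0.5513, 0.2054, 0.0836]
ee_rot: [[-1.0, -0.013, 0.0], [-0.013, 1.0, 0.0], [-0.0, 0.0, -1.0]]
wrist_force: [-0.1, 0.3, -0.7]
gripper_width: 0.631
gripper_force: 0.0
```

Call:
{"name": "arm_command", "arguments": {
  "deltas": [
    [0, 0, 0, 0, 0, 0, 1],
    [0, 0, 0, 0, 0, 0, 1],
    [0, 0, 0, 0, 0, 0, 1],
    [0, 0, 0, 0, 0, 0, 1],
    [0, 0, 0, 0, 0, 0, 1]
  ]
}}

```text
time_s: 3.85
tcp_pos: [0.5513, 0.2054, 0.0835]
ee_rot: [[-1.0, -0.013, -0.0], [-0.013, 1.0, -0.0], [0.0, -0.0, -1.0]]
wrist_force: [0.3, 0.3, -0.2]
gripper_width: 0.248
gripper_force: 0.0
```

Run:
```python
from h import *
scoop()
```

```text
scoop o [0.5513 0.2054 0.0755] lip [0.6972 0.2073 0.0175] yaw,nose [ 0.7 -0.  -0. ] F [ 0.3  0.3 -0.2] M [-0.03 -0.02  0.02] w 0.248 grip 0.0 j [  36.   27.  -16.    0.  -46. -125.] t 3.85
```

Call:
{"name": "arm_command", "arguments": {
  "deltas": [
    [0, 0, 0, 0, 0, 0, 1],
    [0, 0, 0, 0, 0, 0, 1],
    [0, 0, 0, 0, 0, 0, 1],
    [0, 0, 0, 0, 0, 0, 1]
  ]
}}

```text
time_s: 4.18
tcp_pos: [0.5512, 0.2053, 0.0835]
ee_rot: [[-1.0, -0.013, -0.0], [-0.013, 1.0, -0.0], [0.0, -0.0, -1.0]]
wrist_force: [0.4, -0.5, -0.6]
gripper_width: 0.181
gripper_force: 30.0
```

Run:
```python
from h import *
scoop()
```

```text
scoop o [0.5512 0.2053 0.0755] lip [0.6972 0.2072 0.0175] yaw,nose [ 0.7 -0.  -0. ] F [ 0.4 -0.5 -0.6] M [-0.28 -0.05  0.02] w 0.181 grip 30.0 j [  36.   27.  -16.    0.  -46. -125.] t 4.18
```

Call:
{"name": "arm_command", "arguments": {
  "deltas": [
    [0, 0, 0, 0, 0, -0.5, 1],
    [0, 0, 0, 0, 0, -2, 1],
    [0, 0, 0, 0, 0, -4.5, 1],
    [0, 0, 0, 0, 0, -7.5, 1],
    [0, 0, 0, 0, 0, -10, 1],
    [0, 0, 0, 0, 0, -11.5, 1],
    [0, 0, 0, 0, 0, -12, 1],
    [0, 0, 0, 0, 0, -12, 1]
  ]
}}

```text
time_s: 4.85
tcp_pos: [0.5513, 0.2057, 0.2045]
ee_rot: [[-1.0, -0.013, 0.001], [-0.013, 1.0, 0.002], [-0.001, 0.002, -1.0]]
wrist_force: [-0.3, -0.1, -3.3]
gripper_width: 0.181
gripper_force: 30.0
```

Run:
```python
from h import *
scoop()
goal((.5657,-.2183,.08),87.85,0,LIP)
```

```text
scoop o [0.5513 0.2057 0.1965] lip [0.6974 0.2077 0.1387] yaw,nose [0.7 0.1 0.1] F [-0.3 -0.1 -3.3] M [ 0.01  0.01 -0.05] w 0.181 grip 30.0 j [  36.   20.   -8.   -0.  -62. -125.] t 4.85
 turn [ 0.     0.002 -1.521] cm [ -0.16 -57.01   5.76] | t 4.85 tcp [0.5513 0.2057 0.2045] w 0.181 F [-0.3 -0.1 -3.3]
```

Call:
{"name": "arm_command", "arguments": {
  "deltas": [
    [0, 0, -0.04, 0, -1.5, 0, 1],
    [0, 0, -0.13, 0, -5, 0, 1],
    [0, 0, -0.23, 0, -9, 0, 1],
    [0, 0, -0.34, 0, -13, 0, 1],
    [0, 0, -0.45, 0, -17, 0, 1],
    [0, 0, -0.56, 0, -21, 0, 1],
    [0, 0, -0.67, 0, -25, 0, 1],
    [0, 0, -0.76, 0, -28.5, 0, 1]
  ]
}}

```text
time_s: 5.52
tcp_pos: [0.5532, -0.0817, 0.2012]
ee_rot: [[-0.713, -0.701, -0.005], [-0.701, 0.713, 0.0], [0.003, 0.003, -1.0]]
wrist_force: [0.6, 0.7, -3.2]
gripper_width: 0.183
gripper_force: 30.0
```

Run:
```python
from h import *
goal((.5657,-.2183,.08),87.85,0,LIP)
```

```text
turn [ 0.004 -0.002 -0.756] cm [ 19.29 -20.65   5.52] | t 5.52 tcp [ 0.5532 -0.0817  0.2012] w 0.183 F [ 0.6  0.7 -3.2]
```

Call:
{"name": "arm_command", "arguments": {
  "deltas": [
    [0, 0, -0.11, 2.6, -2.8, 0, 1],
    [0, 0, -0.22, 5.3, -5.6, 0, 1],
    [0, 0, -0.33, 8, -8.5, 0, 1],
    [0, 0, -0.44, 11, -11.7, 0, 1],
    [0, 0, -0.55, 14, -15, 0, 1],
    [0, 0, -0.65, 17, -18.2, 1, 1],
    [0, 0, -0.72, 18.8, -20.2, 2, 1],
    [0, 0, -0.756, 19.3, -20.6, 3, 1]
  ]
}}

```text
time_s: 6.18
tcp_pos: [0.559, -0.3667, 0.1697]
ee_rot: [[-0.044, -0.999, -0.003], [-0.999, 0.044, 0.0], [-0.0, 0.003, -1.0]]
wrist_force: [0.1, 0.2, -3.4]
gripper_width: 0.184
gripper_force: 30.0
```

Call:
{"name": "arm_command", "arguments": {
  "deltas": [
    [0, 0, 0, 0, 0, 0, 1],
    [0, 0, 0, 0, 0, 0, 1],
    [0, 0, 0, 0, 0, 0, 1]
  ]
}}

```text
time_s: 6.43
tcp_pos: [0.5604, -0.3609, 0.1727]
ee_rot: [[-0.042, -0.999, -0.002], [-0.999, 0.042, 0.001], [-0.001, 0.002, -1.0]]
wrist_force: [-0.3, 0.2, -2.7]
gripper_width: 0.178
gripper_force: 30.0
```

Run:
```python
from h import *
scoop()
goal((.5657,-.2183,.04),87.85,0,LIP)
c=capture("side");d=capture("top");m=np.hstack([cv2.resize(c["pixels"][140:280,260:410],None,fx=2.6,fy=2.6),cv2.resize(d["pixels"][170:310,330:480],None,fx=2.6,fy=2.6)]);cv2.imwrite("pics/g2.png",m)
```

```text
scoop o [ 0.5604 -0.3609  0.1647] lip [ 0.5664 -0.215   0.1068] yaw,nose [87.6  0.   0.1] F [-0.3  0.2 -2.7] M [0.02 0.05 0.03] w 0.178 grip 30.0 j [-19.  29.   1.  -0. -63.  17.] t 6.43
 turn [ 0.002  0.001 -0.004] cm [ 0.33 -0.01  6.67] | t 6.43 tcp [ 0.5604 -0.3609  0.1727] w 0.178 F [-0.3  0.2 -2.7]
```

View pics/g2.png

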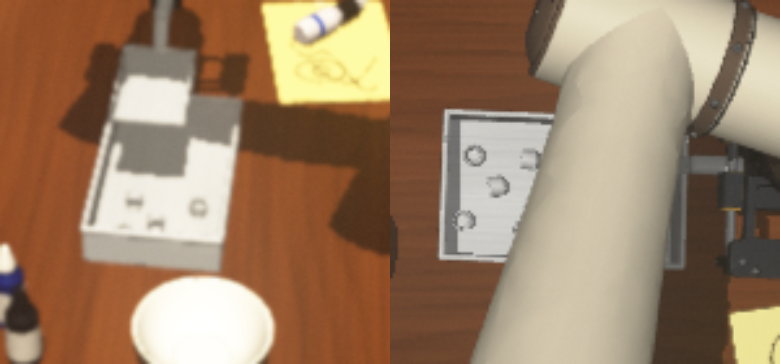

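Run:
```python
from h import *
c=capture("side")
print(onz(c,[(303.5,185.4),(332.3,188)],.1068), proj(c,[.5664,-.215,.1068]))
goal((.5657,-.2183,.012),87.85,-4,LIP)
```

```text
[[ 0.6006885  -0.21533324  0.1068    ]
 [ 0.52354902 -0.2111032   0.1068    ]] [[316.31548359 186.18510279]]
 turn [-0.001  0.07  -0.003] cm [-0.13  0.09  8.64] | t 6.58 tcp [ 0.5612 -0.3606  0.1744] w 0.18 F [ 0.4 -0.2 -3.1]
```

Call:
{"name": "arm_command", "arguments": {
  "deltas": [
    [0, 0.01, 0, 0, 0, 1, 1],
    [0, 0.02, 0, 0, 0, 3, 1],
    [0, 0.04, 0, 0, 0, 5, 1],
    [0, 0.055, 0, -0.1, -0.1, 7, 1],
    [0, 0.07, 0, -0.1, -0.1, 8.2, 1],
    [0, 0.07, 0, -0.1, -0.1, 8.6, 1],
    [0, 0.07, 0, -0.1, -0.1, 8.6, 1],
    [0, 0.07, 0, -0.1, -0.1, 8.6, 1]
  ]
}}

```text
time_s: 7.25
tcp_pos: [0.5626, -0.3607, 0.0889]
ee_rot: [[-0.041, -0.999, -0.001], [-0.997, 0.041, -0.071], [0.071, -0.002, -0.998]]
wrist_force: [0.2, 0.2, -2.6]
gripper_width: 0.176
gripper_force: 30.0
```

Run:
```python
from h import *
scoop()
goal((.568,-.2183,.004),87.85,-4,LIP)
```

```text
scoop o [ 0.5626 -0.3613  0.0809] lip [ 0.5686 -0.2199  0.0127] yaw,nose [87.6 -4.  -0.1] F [ 0.2  0.2 -2.6] M [ 0.15  0.09 -0.06] w 0.176 grip 30.0 j [-17.  33.  -7.   5. -49.  11.] t 7.25
 turn [-0.002 -0.001 -0.004] cm [-0.21 -0.    0.87] | t 7.25 tcp [ 0.5626 -0.3607  0.0889] w 0.176 F [ 0.2  0.2 -2.6]
```

Call:
{"name": "arm_command", "arguments": {
  "deltas": [
    [0, 0, 0, 0, 0, 0.3, 1],
    [0, 0, 0, 0, 0, 0.6, 1],
    [0, 0, 0, 0, 0, 0.75, 1],
    [0, 0, 0, 0, 0, 0.8, 1],
    [0, 0, 0, 0, 0, 0.8, 1]
  ]
}}

```text
time_s: 7.67
tcp_pos: [0.5616, -0.3615, 0.0797]
ee_rot: [[-0.042, -0.999, -0.003], [-0.997, 0.042, -0.07], [0.07, -0.0, -0.998]]
wrist_force: [-0.1, 0.7, -3.3]
gripper_width: 0.179
gripper_force: 30.0
```

Call:
{"name": "arm_command", "arguments": {
  "deltas": [
    [0, 0, 0, 0, 0, 0.05, 1],
    [0, 0, 0, 0, 0, 0.1, 1],
    [0, 0, 0, 0, 0, 0.1, 1]
  ]
}}

```text
time_s: 7.92
tcp_pos: [0.5618, -0.3617, 0.079]
ee_rot: [[-0.042, -0.999, -0.002], [-0.997, 0.042, -0.07], [0.07, -0.001, -0.998]]
wrist_force: [-0.3, -0.9, -0.9]
gripper_width: 0.178
gripper_force: 30.0
```

Run:
```python
from h import *
scoop()
```

```text
scoop o [ 0.5618 -0.3623  0.071 ] lip [ 0.5678 -0.2208  0.0029] yaw,nose [87.6 -4.  -0. ] F [-0.3 -0.9 -0.9] M [0.28 0.17 0.04] w 0.178 grip 30.0 j [-17.  33.  -8.   5. -48.  11.] t 7.92
```

Call:
{"name": "arm_command", "arguments": {
  "deltas": [
    [0, 0, 0, -0.4, 0, -0.03, 1],
    [0, 0, 0, -1.2, 0, -0.08, 1],
    [0, 0, 0, -2, 0, -0.14, 1],
    [0, 0, 0, -2.8, 0, -0.2, 1],
    [0, 0, 0, -3.6, 0, -0.25, 1],
    [0, 0, 0, -4.4, 0, -0.31, 1],
    [0, 0, 0, -5.2, 0, -0.36, 1],
    [0, 0, 0, -6, 0, -0.42, 1]
  ]
}}

```text
time_s: 8.58
tcp_pos: [0.5642, -0.3003, 0.0787]
ee_rot: [[-0.041, -0.999, -0.003], [-0.997, 0.042, -0.07], [0.07, -0.0, -0.998]]
wrist_force: [-0.1, -1.2, -0.1]
gripper_width: 0.182
gripper_force: 30.0
```

Run:
```python
from h import *
scoop()
c=capture("side");d=capture("top");m=np.hstack([cv2.resize(c["pixels"][140:280,260:410],None,fx=2.6,fy=2.6),cv2.resize(d["pixels"][170:310,330:480],None,fx=2.6,fy=2.6)]);cv2.imwrite("pics/g3.png",m)
```

```text
scoop o [ 0.5642 -0.3009  0.0707] lip [ 0.5701 -0.1594  0.0026] yaw,nose [87.6 -4.  -0. ] F [-0.1 -1.2 -0.1] M [ 0.2   0.08 -0.03] w 0.182 grip 30.0 j [-12.  31. -12.   5. -46.   6.] t 8.58
```

View pics/g3.png

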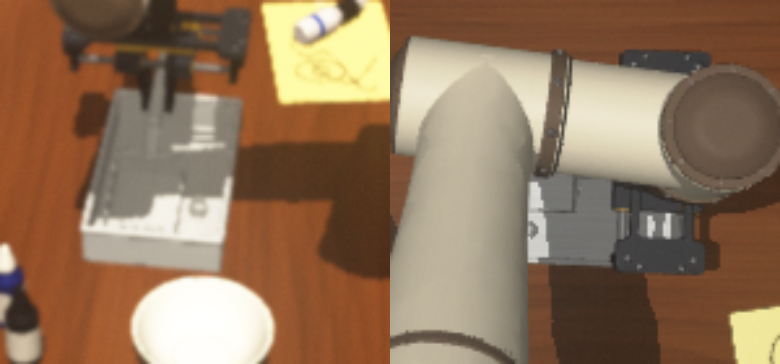

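Call:
{"name": "arm_command", "arguments": {
  "deltas": [
    [0, 0, 0, -0.5, 0, -0.03, 1],
    [0, 0, 0, -1.1, 0, -0.08, 1],
    [0, 0, 0, -1.6, 0, -0.11, 1],
    [0, 0, 0, -2.1, 0, -0.15, 1],
    [0, 0, 0, -2.6, 0, -0.18, 1],
    [0, 0, 0, -3.1, 0, -0.22, 1],
    [0, 0, 0, -3.4, 0, -0.24, 1],
    [0, 0, 0, -3.6, 0, -0.25, 1]
  ]
}}

```text
time_s: 9.35
tcp_pos: [0.5656, -0.2648, 0.0785]
ee_rot: [[-0.042, -0.999, -0.003], [-0.997, 0.042, -0.07], [0.07, 0.0, -0.998]]
wrist_force: [-0.2, -0.5, -1.1]
gripper_width: 0.178
gripper_force: 30.0
```

Call:
{"name": "arm_command", "arguments": {
  "deltas": [
    [0, 0, 0, -0.15, 0, -0.01, 1],
    [0, 0, 0, -0.3, 0, -0.02, 1],
    [0, 0, 0, -0.4, 0, -0.03, 1]
  ]
}}

```text
time_s: 9.6
tcp_pos: [0.5658, -0.2612, 0.0785]
ee_rot: [[-0.042, -0.999, -0.003], [-0.997, 0.042, -0.07], [0.07, 0.0, -0.998]]
wrist_force: [0.1, -1.6, -1.8]
gripper_width: 0.18
gripper_force: 30.0
```

Run:
```python
from h import *
scoop()
c=capture("side");d=capture("top");np.savez("s",c=c["pixels"]);m=cv2.resize(c["pixels"][170:260,270:390],None,fx=6,fy=6,interpolation=cv2.INTER_CUBIC);m=(255*(m/255.)**.5).astype(np.uint8);cv2.imwrite("pics/g4.png",m)
```

```text
scoop o [ 0.5657 -0.2618  0.0706] lip [ 0.5717 -0.1203  0.0025] yaw,nose [87.6 -4.   0. ] F [ 0.1 -1.6 -1.8] M [0.13 0.11 0.02] w 0.18 grip 30.0 j [ -8.  30. -14.   6. -45.   2.] t 9.6
```

View pics/g4.png

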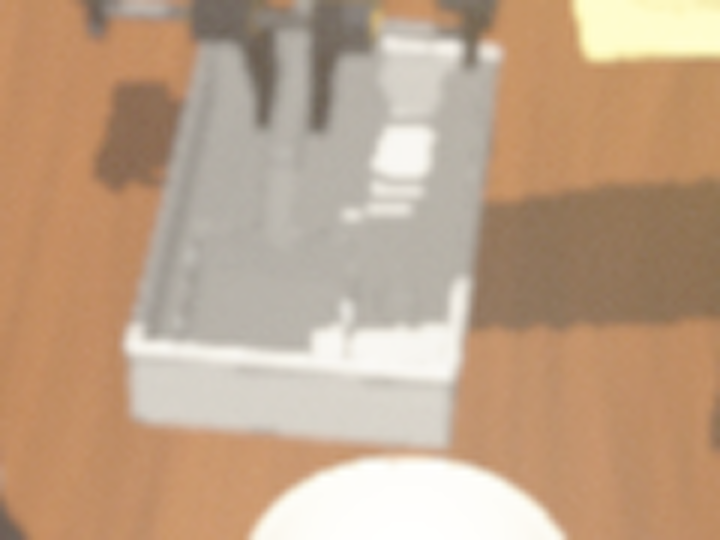

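Call:
{"name": "arm_command", "arguments": {
  "deltas": [
    [0, 0, 0, -0.1, 0, -0.01, 1],
    [0, 0, 0, -0.2, 0, -0.015, 1],
    [0, 0, 0, -0.3, 0, -0.02, 1],
    [0, 0, 0, -0.4, 0, -0.03, 1]
  ]
}}

```text
time_s: 10.03
tcp_pos: [0.5664, -0.2592, 0.0797]
ee_rot: [[-0.041, -0.999, -0.002], [-0.997, 0.041, -0.073], [0.073, -0.001, -0.997]]
wrist_force: [-1.1, -10.3, 1.5]
gripper_width: 0.184
gripper_force: 30.0
```

Run:
```python
from h import *
scoop()
```

```text
scoop o [ 0.5664 -0.2597  0.0717] lip [ 0.5722 -0.1185  0.0032] yaw,nose [87.7 -4.2 -0.1] F [ -1.1 -10.3   1.5] M [-2.98  0.42  0.1 ] w 0.184 grip 30.0 j [ -8.  30. -15.   6. -45.   1.] t 10.03
```

Run:
```python
from h import *
for z,n,y in((.005,0,-.1205),(.013,5,-.1205),(.021,10,-.1205),(.030,15,-.121),(.040,20,-.122),(.055,25,-.124),(.09,27,-.127)): goal((.572,y,z),87.7,n,LIP,str(n))
```

```text
0 turn [-0.001 -0.073 -0.001] cm [ 0.66 -0.    0.92] | t 10.03 tcp [ 0.5664 -0.2592  0.0797] w 0.184 F [ -1.1 -10.3   1.5]
5 turn [-0.001 -0.16  -0.001] cm [ 1.14 -0.    1.46] | t 10.03 tcp [ 0.5664 -0.2592  0.0797] w 0.184 F [ -1.1 -10.3   1.5]
10 turn [-0.001 -0.248 -0.001] cm [ 1.5  -0.    2.02] | t 10.03 tcp [ 0.5664 -0.2592  0.0797] w 0.184 F [ -1.1 -10.3   1.5]
15 turn [-0.001 -0.335 -0.001] cm [ 1.8  -0.    2.51] | t 10.03 tcp [ 0.5664 -0.2592  0.0797] w 0.184 F [ -1.1 -10.3   1.5]
20 turn [-0.001 -0.422 -0.001] cm [ 2.04 -0.01  2.92] | t 10.03 tcp [ 0.5664 -0.2592  0.0797] w 0.184 F [ -1.1 -10.3   1.5]
25 turn [-0.001 -0.509 -0.   ] cm [ 2.29 -0.02  2.83] | t 10.03 tcp [ 0.5664 -0.2592  0.0797] w 0.184 F [ -1.1 -10.3   1.5]
27 turn [-0.001 -0.544 -0.   ] cm [ 2.79 -0.03 -0.08] | t 10.03 tcp [ 0.5664 -0.2592  0.0797] w 0.184 F [ -1.1 -10.3   1.5]
```

Run:
```python
from h import *
for z,n,y in((.008,-1,-.1205),(.018,2.5,-.1205),(.030,6,-.1205),(.045,10,-.121),(.062,14,-.122),(.078,17,-.123),(.095,20,-.125),(.11,23,-.128)): goal((.572,y,z),87.7,n,LIP,str(n))
```

```text
-1 turn [-0.001 -0.056 -0.001] cm [ 0.58 -0.    0.36] | t 10.03 tcp [ 0.5664 -0.2592  0.0797] w 0.184 F [ -1.1 -10.3   1.5]
2.5 turn [-0.001 -0.117 -0.001] cm [ 0.98 -0.    0.29] | t 10.03 tcp [ 0.5664 -0.2592  0.0797] w 0.184 F [ -1.1 -10.3   1.5]
6 turn [-0.001 -0.178 -0.001] cm [ 1.33 -0.    0.03] | t 10.03 tcp [ 0.5664 -0.2592  0.0797] w 0.184 F [ -1.1 -10.3   1.5]
10 turn [-0.001 -0.248 -0.001] cm [ 1.73 -0.01 -0.37] | t 10.03 tcp [ 0.5664 -0.2592  0.0797] w 0.184 F [ -1.1 -10.3   1.5]
14 turn [-0.001 -0.317 -0.001] cm [ 2.11 -0.01 -0.95] | t 10.03 tcp [ 0.5664 -0.2592  0.0797] w 0.184 F [ -1.1 -10.3   1.5]
17 turn [-0.001 -0.37  -0.001] cm [ 2.39 -0.02 -1.7 ] | t 10.03 tcp [ 0.5664 -0.2592  0.0797] w 0.184 F [ -1.1 -10.3   1.5]
20 turn [-0.001 -0.422 -0.001] cm [ 2.74 -0.02 -2.54] | t 10.03 tcp [ 0.5664 -0.2592  0.0797] w 0.184 F [ -1.1 -10.3   1.5]
23 turn [-0.001 -0.474 -0.   ] cm [ 3.13 -0.04 -3.18] | t 10.03 tcp [ 0.5664 -0.2592  0.0797] w 0.184 F [ -1.1 -10.3   1.5]
```

Call:
{"name": "arm_command", "arguments": {
  "deltas": [
    [0, -0.03, 0, 0.35, 0, 0.2, 1],
    [0, -0.056, 0, 0.6, 0, 0.36, 1],
    [0, -0.086, 0, 0.8, 0, 0.33, 1],
    [0, -0.117, 0, 1.0, 0, 0.29, 1],
    [0, -0.148, 0, 1.17, 0, 0.16, 1],
    [0, -0.178, 0, 1.35, 0, 0.03, 1],
    [0, -0.213, 0, 1.55, 0, -0.17, 1],
    [0, -0.248, 0, 1.75, 0, -0.37, 1]
  ]
}}

```text
time_s: 10.7
tcp_pos: [0.5648, -0.274, 0.0827]
ee_rot: [[-0.041, -0.999, 0.006], [-0.983, 0.042, 0.179], [-0.18, 0.001, -0.984]]
wrist_force: [0.6, 0.4, -2.7]
gripper_width: 0.18
gripper_force: 30.0
```

Run:
```python
from h import *
scoop()
for z,n,y in((.062,14,-.122),(.078,17,-.123),(.095,20,-.125),(.12,23,-.128),(.15,25,-.128)): goal((.572,y,z),87.7,n,LIP,str(n))
```

```text
scoop o [ 0.5648 -0.2726  0.0748] lip [ 0.5712 -0.1187  0.044 ] yaw,nose [87.6 10.3  0.1] F [ 0.6  0.4 -2.7] M [-0.72  0.11 -0.03] w 0.18 grip 30.0 j [-16.  33.  -2. -12. -58.  20.] t 10.7
14 turn [ 0.001 -0.064 -0.002] cm [ 0.39 -0.11 -0.89] | t 10.7 tcp [ 0.5648 -0.274   0.0827] w 0.18 F [ 0.6  0.4 -2.7]
17 turn [ 0.001 -0.116 -0.002] cm [ 0.48 -0.12 -1.69] | t 10.7 tcp [ 0.5648 -0.274   0.0827] w 0.18 F [ 0.6  0.4 -2.7]
20 turn [ 0.001 -0.169 -0.002] cm [ 0.6  -0.12 -2.59] | t 10.7 tcp [ 0.5648 -0.274   0.0827] w 0.18 F [ 0.6  0.4 -2.7]
23 turn [ 0.001 -0.221 -0.002] cm [ 0.64 -0.13 -4.29] | t 10.7 tcp [ 0.5648 -0.274   0.0827] w 0.18 F [ 0.6  0.4 -2.7]
25 turn [ 0.001 -0.256 -0.002] cm [ 0.21 -0.13 -6.69] | t 10.7 tcp [ 0.5648 -0.274   0.0827] w 0.18 F [ 0.6  0.4 -2.7]
```

Call:
{"name": "arm_command", "arguments": {
  "deltas": [
    [0, -0.032, 0, 0.35, 0, -0.45, 1],
    [0, -0.064, 0, 0.6, 0, -0.9, 1],
    [0, -0.09, 0, 0.68, 0, -1.3, 1],
    [0, -0.116, 0, 0.75, 0, -1.8, 1],
    [0, -0.169, 0, 0.85, 0, -2.6, 1],
    [0, -0.221, 0, 0.9, 0, -4.3, 1],
    [0, -0.256, 0, 0.5, 0, -6, 1],
    [0, -0.256, 0, 0.4, 0, -6.7, 1]
  ]
}}

```text
time_s: 11.37
tcp_pos: [0.565, -0.2921, 0.1495]
ee_rot: [[-0.039, -0.999, 0.02], [-0.907, 0.044, 0.419], [-0.42, -0.002, -0.908]]
wrist_force: [-0.2, -0.9, -3.3]
gripper_width: 0.181
gripper_force: 30.0
```

Call:
{"name": "arm_command", "arguments": {
  "deltas": [
    [0, 0, 0, 0, 0, -1, 1],
    [0, 0, 0, 0, 0, -1.5, 1],
    [0, 0, 0, 0, 0, -1.5, 1]
  ]
}}

```text
time_s: 11.62
tcp_pos: [0.5646, -0.2968, 0.1631]
ee_rot: [[-0.037, -0.999, 0.019], [-0.907, 0.042, 0.419], [-0.419, -0.001, -0.908]]
wrist_force: [-0.0, 0.3, -3.5]
gripper_width: 0.182
gripper_force: 30.0
```

Run:
```python
from h import *
scoop()
c=capture("side");d=capture("top");m=np.hstack([cv2.resize(a["pixels"][y:y+125,x:x+100],None,fx=4,fy=4,interpolation=cv2.INTER_CUBIC) for a,x,y in((c,280,140),(d,345,180))]);m=(255*(m/255.)**.6).astype(np.uint8);cv2.imwrite("pics/g5.png",m)
```

```text
scoop o [ 0.5647 -0.2935  0.1558] lip [ 0.5712 -0.1367  0.1643] yaw,nose [87.6 24.8 -0.1] F [-0.   0.3 -3.5] M [-1.43  0.11 -0.  ] w 0.182 grip 30.0 j [-25.  33.  12. -23. -80.  28.] t 11.62
```

View pics/g5.png

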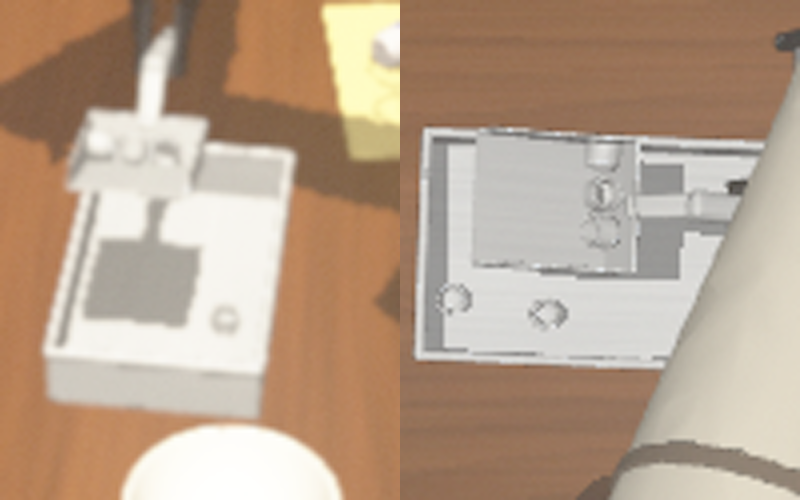

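Run:
```python
from h import *
goal((.497,-.035,.15),87.7,24,LIP)
```

```text
turn [ 0.     0.015 -0.002] cm [-8.39  7.76  5.1 ] | t 11.72 tcp [ 0.5641 -0.2959  0.1618] w 0.182 F [-0.4  0.3 -4.6]
```

Call:
{"name": "arm_command", "arguments": {
  "deltas": [
    [0, 0, 0, -0.35, 0.3, 0.2, 1],
    [0, 0, 0, -1.2, 1.1, 0.7, 1],
    [0, 0, 0, -2.4, 2.25, 1.5, 1],
    [0, 0, 0, -3.9, 3.6, 2.4, 1],
    [0, 0, 0, -5.4, 5, 3.3, 1],
    [0, 0.005, 0, -6.7, 6.2, 4.1, 1],
    [0, 0.01, 0, -7.8, 7.2, 4.75, 1],
    [0, 0.015, 0, -8.4, 7.8, 5.1, 1]
  ]
}}

```text
time_s: 12.38
tcp_pos: [0.4885, -0.1935, 0.1509]
ee_rot: [[-0.038, -0.999, 0.015], [-0.912, 0.041, 0.408], [-0.408, 0.002, -0.913]]
wrist_force: [-0.1, -0.7, -2.5]
gripper_width: 0.177
gripper_force: 30.0
```

Call:
{"name": "arm_command", "arguments": {
  "deltas": [
    [0, 0, 0, 0, 0, 0, 1],
    [0, 0, 0, 0, 0, 0, 1]
  ]
}}

```text
time_s: 12.55
tcp_pos: [0.4906, -0.1955, 0.1516]
ee_rot: [[-0.037, -0.999, 0.017], [-0.913, 0.041, 0.406], [-0.406, -0.001, -0.914]]
wrist_force: [0.4, -0.6, -3.3]
gripper_width: 0.181
gripper_force: 30.0
```

Run:
```python
from h import *
scoop()
for n,z,y in((12,.11,-.03),(0,.08,-.028),(-12,.062,-.025)): goal((.497,y,z),87.7,n,LIP,str(n))
```

```text
scoop o [ 0.4907 -0.1923  0.1443] lip [ 0.4972 -0.0355  0.1506] yaw,nose [87.7 24.  -0. ] F [ 0.4 -0.6 -3.3] M [-1.36  0.1  -0.03] w 0.181 grip 30.0 j [-18.  23.  -6. -25. -69.  26.] t 12.55
12 turn [-0.001  0.209 -0.001] cm [-0.53  0.03  1.05] | t 12.55 tcp [ 0.4906 -0.1955  0.1516] w 0.181 F [ 0.4 -0.6 -3.3]
0 turn [-0.001  0.418 -0.001] cm [-1.75  0.04  1.39] | t 12.55 tcp [ 0.4906 -0.1955  0.1516] w 0.181 F [ 0.4 -0.6 -3.3]
-12 turn [-0.001  0.628 -0.001] cm [-4.02  0.05  1.2 ] | t 12.55 tcp [ 0.4906 -0.1955  0.1516] w 0.181 F [ 0.4 -0.6 -3.3]
```

Call:
{"name": "arm_command", "arguments": {
  "deltas": [
    [0, 0.07, 0, -0.15, 0, 0.35, 1],
    [0, 0.14, 0, -0.3, 0, 0.7, 1],
    [0, 0.209, 0, -0.53, 0, 1.05, 1],
    [0, 0.28, 0, -0.9, 0, 1.2, 1],
    [0, 0.35, 0, -1.3, 0, 1.3, 1],
    [0, 0.418, 0, -1.75, 0, 1.39, 1],
    [0, 0.523, 0, -2.85, 0, 1.3, 1],
    [0, 0.628, 0, -4, 0, 1.2, 1]
  ]
}}

```text
time_s: 13.22
tcp_pos: [0.4935, -0.1544, 0.1573]
ee_rot: [[-0.043, -0.999, -0.007], [-0.976, 0.044, -0.212], [0.212, -0.002, -0.977]]
wrist_force: [0.1, -1.0, -2.4]
gripper_width: 0.182
gripper_force: 30.0
```

Run:
```python
from h import *
scoop()
for n,z,y in((-20,.054,-.024),(-26,.05,-.023),(-32,.048,-.022),(-38,.047,-.021),(-45,.047,-.02)): goal((.497,y,z),87.7,n,LIP,str(n))
```

```text
scoop o [ 0.4934 -0.1561  0.1495] lip [ 0.4993 -0.0258  0.0619] yaw,nose [ 87.5 -12.2  -0.1] F [ 0.1 -1.  -2.4] M [ 0.44  0.21 -0.03] w 0.182 grip 30.0 j [  7.  15. -30.  16. -48. -21.] t 13.22
-20 turn [-0.001  0.136 -0.004] cm [-1.36  0.18 -1.18] | t 13.22 tcp [ 0.4935 -0.1544  0.1573] w 0.182 F [ 0.1 -1.  -2.4]
-26 turn [-0.001  0.241 -0.004] cm [-2.51  0.18 -2.18] | t 13.22 tcp [ 0.4935 -0.1544  0.1573] w 0.182 F [ 0.1 -1.  -2.4]
-32 turn [-0.001  0.345 -0.004] cm [-3.75  0.19 -3.27] | t 13.22 tcp [ 0.4935 -0.1544  0.1573] w 0.182 F [ 0.1 -1.  -2.4]
-38 turn [-0.001  0.45  -0.004] cm [-5.1   0.2  -4.34] | t 13.22 tcp [ 0.4935 -0.1544  0.1573] w 0.182 F [ 0.1 -1.  -2.4]
-45 turn [-0.     0.572 -0.004] cm [-6.77  0.21 -5.52] | t 13.22 tcp [ 0.4935 -0.1544  0.1573] w 0.182 F [ 0.1 -1.  -2.4]
```

Call:
{"name": "arm_command", "arguments": {
  "deltas": [
    [0, 0.045, 0, -0.45, 0.1, -0.4, 1],
    [0, 0.09, 0, -0.9, 0.1, -0.8, 1],
    [0, 0.136, 0, -1.36, 0.2, -1.2, 1],
    [0, 0.17, 0, -1.75, 0.2, -1.5, 1],
    [0, 0.205, 0, -2.1, 0.2, -1.85, 1],
    [0, 0.241, 0, -2.5, 0.2, -2.2, 1],
    [0, 0.241, 0, -2.5, 0.2, -2.2, 1],
    [0, 0.241, 0, -2.5, 0.2, -2.2, 1]
  ]
}}

```text
time_s: 13.88
tcp_pos: [0.4921, -0.125, 0.1729]
ee_rot: [[-0.038, -0.999, -0.018], [-0.9, 0.042, -0.433], [0.434, -0.0, -0.901]]
wrist_force: [0.2, 0.6, -3.1]
gripper_width: 0.185
gripper_force: 30.0
```

Run:
```python
from h import *
scoop()
for n,z,y in((-32,.048,-.022),(-38,.047,-.021),(-45,.047,-.02)): goal((.497,y,z),87.7,n,LIP,str(n))
c=capture("side");d=capture("top");m=np.hstack([cv2.resize(a["pixels"][y:y+125,x:x+100],None,fx=4,fy=4,interpolation=cv2.INTER_CUBIC) for a,x,y in((c,290,190),(d,255,190))]);m=(255*(m/255.)**.8).astype(np.uint8);cv2.imwrite("pics/g6.png",m)
```

```text
scoop o [ 0.492  -0.1284  0.1656] lip [ 0.4964 -0.0221  0.0501] yaw,nose [ 87.6 -25.7  -0. ] F [ 0.2  0.6 -3.1] M [1.31 0.06 0.01] w 0.185 grip 30.0 j [ 16.  15. -36.  31. -52. -41.] t 13.88
-32 turn [ 0.001  0.11  -0.002] cm [-0.91 -0.07 -1.38] | t 13.88 tcp [ 0.4921 -0.125   0.1729] w 0.185 F [ 0.2  0.6 -3.1]
-38 turn [ 0.001  0.214 -0.002] cm [-1.98 -0.07 -2.73] | t 13.88 tcp [ 0.4921 -0.125   0.1729] w 0.185 F [ 0.2  0.6 -3.1]
-45 turn [ 0.001  0.337 -0.002] cm [-3.33 -0.06 -4.27] | t 13.88 tcp [ 0.4921 -0.125   0.1729] w 0.185 F [ 0.2  0.6 -3.1]
```

View pics/g6.png

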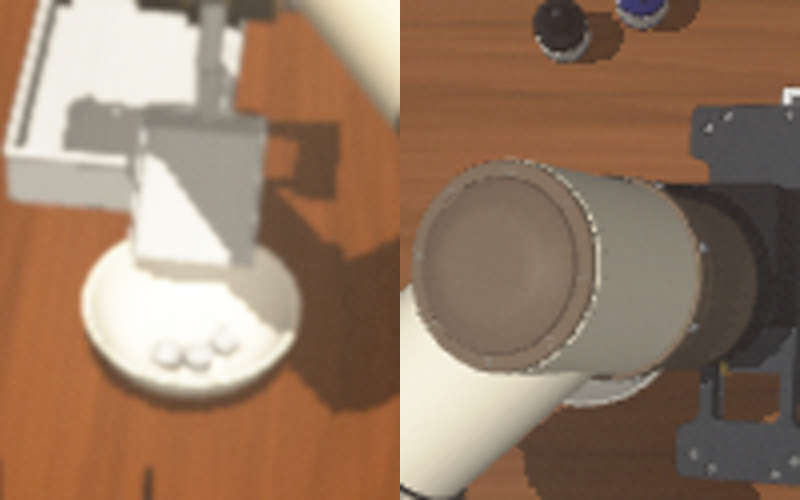

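Run:
```python
from h import *
goal((.49,-.13,.23),87.6,-10,(0,0,0))
```

```text
turn [ 0.    -0.274 -0.001] cm [ 3.11  0.15 -5.71] | t 13.98 tcp [ 0.4918 -0.1255  0.173 ] w 0.183 F [ 0.5  0.4 -3.8]
```

Call:
{"name": "arm_command", "arguments": {
  "deltas": [
    [0, 0, 0, 0.4, 0, -0.8, 1],
    [0, 0, 0, 1.2, 0, -2.2, 1],
    [0, -0.05, 0, 2, 0, -3.6, 1],
    [0, -0.12, 0, 2.6, 0, -4.7, 1],
    [0, -0.19, 0, 3, 0, -5.4, 1],
    [0, -0.25, 0, 3.1, 0, -5.7, 1],
    [0, -0.274, 0, 3.1, 0, -5.7, 1]
  ]
}}

```text
time_s: 14.57
tcp_pos: [0.4922, -0.129, 0.2406]
ee_rot: [[-0.044, -0.999, -0.003], [-0.984, 0.044, -0.171], [0.171, -0.005, -0.985]]
wrist_force: [1.1, -1.7, -3.0]
gripper_width: 0.182
gripper_force: 30.0
```

Run:
```python
from h import *
G=np.array([0,0,.0085]);scoop()
goal((.54,.04,.22),44,0)
```

```text
scoop o [ 0.4922 -0.1303  0.2327] lip [0.4985 0.0035 0.1507] yaw,nose [87.4 -9.8 -0.3] F [ 1.1 -1.7 -3. ] M [0.34 0.02 0.02] w 0.182 grip 30.0 j [  9.  10. -21.  11. -61. -17.] t 14.57
 turn [-0.07  -0.161  0.757] cm [-17.06  -4.03  -1.66] | t 14.57 tcp [ 0.4922 -0.129   0.2406] w 0.182 F [ 1.1 -1.7 -3. ]
```

Call:
{"name": "arm_command", "arguments": {
  "deltas": [
    [-0.005, -0.01, 0.06, -1.2, -0.3, -0.1, 1],
    [-0.014, -0.032, 0.16, -3.4, -0.8, -0.3, 1],
    [-0.024, -0.055, 0.26, -5.8, -1.4, -0.6, 1],
    [-0.034, -0.08, 0.37, -8.3, -2, -0.8, 1],
    [-0.044, -0.1, 0.48, -10.8, -2.5, -1.1, 1],
    [-0.054, -0.125, 0.59, -13.3, -3.1, -1.3, 1],
    [-0.064, -0.148, 0.69, -15.6, -3.7, -1.5, 1],
    [-0.07, -0.161, 0.757, -17.1, -4, -1.7, 1]
  ]
}}

```text
time_s: 15.23
tcp_pos: [0.539, 0.0425, 0.225]
ee_rot: [[-0.721, -0.693, -0.005], [-0.693, 0.721, -0.002], [0.005, 0.002, -1.0]]
wrist_force: [0.2, -1.7, -3.0]
gripper_width: 0.181
gripper_force: 30.0
```

Run:
```python
from h import *
goal((.5512,.2053,.17),.7,0)
```

```text
turn [-0.    -0.006  0.753] cm [-12.18  10.89   4.66] | t 15.23 tcp [0.539  0.0425 0.225 ] w 0.181 F [ 0.2 -1.7 -3. ]
```

Call:
{"name": "arm_command", "arguments": {
  "deltas": [
    [0, 0, 0.1, -1.8, 1.6, 0, 1],
    [0, 0, 0.2, -3.6, 3.2, 0, 1],
    [0, 0, 0.31, -5.4, 4.8, 0, 1],
    [0, 0, 0.42, -7.2, 6.4, 0, 1],
    [0, 0, 0.53, -9, 8, 0.5, 1],
    [0, 0, 0.63, -10.6, 9.5, 1.2, 1],
    [0, 0, 0.71, -11.8, 10.5, 2, 1],
    [0, 0, 0.753, -12.2, 10.9, 2.5, 1]
  ]
}}

```text
time_s: 15.9
tcp_pos: [0.5501, 0.2059, 0.1985]
ee_rot: [[-1.0, -0.014, -0.006], [-0.014, 1.0, -0.004], [0.006, -0.004, -1.0]]
wrist_force: [-0.6, 0.1, -3.7]
gripper_width: 0.179
gripper_force: 30.0
```

Call:
{"name": "arm_command", "arguments": {
  "deltas": [
    [0, 0, 0, 0, 0, 0.2, 1],
    [0, 0, 0, 0, 0, 0.2, 1],
    [0, 0, 0, 0, 0, 0.2, 1],
    [0, 0, 0, 0, 0, 0.2, 1]
  ]
}}

```text
time_s: 16.23
tcp_pos: [0.5504, 0.2034, 0.1977]
ee_rot: [[-1.0, -0.016, -0.005], [-0.016, 1.0, -0.004], [0.005, -0.004, -1.0]]
wrist_force: [0.1, -0.1, -3.0]
gripper_width: 0.18
gripper_force: 30.0
```

Run:
```python
from h import *
scoop();goal((.5512,.2053,.12),.7,0)
c=capture("side");d=capture("top")
s=sense();Rs=s["ee_rot"]@ST;o=s["tcp_pos"]-Rs@np.array([0,0,.0085])
for nm,p in dict(rear=(-.075,0,0),front=(.045,0,0),lip=LIP,lipL=(.146,.038,-.058),lipR=(.146,-.038,-.058)).items():
    P=o+Rs@np.array(p);print(nm,proj(c,P).round(1),proj(d,P).round(1))
m=np.hstack([cv2.resize(a["pixels"][y:y+125,x:x+100],None,fx=4,fy=4,interpolation=cv2.INTER_CUBIC) for a,x,y in((c,230,225),(d,180,160))]);cv2.imwrite("pics/g7.png",m)
```

```text
scoop o [0.5503 0.2034 0.1897] lip [0.6961 0.2055 0.131 ] yaw,nose [ 0.9 -0.3 -0.2] F [ 0.1 -0.1 -3. ] M [-0.01 -0.   -0.01] w 0.18 grip 30.0 j [  36.   20.   -9.    0.  -61. -125.] t 16.23
 turn [-0.004 -0.005  0.004] cm [-0.12  0.21  6.96] | t 16.23 tcp [0.5504 0.2034 0.1977] w 0.18 F [ 0.1 -0.1 -3. ]
rear [[341.5 286.6]] [[208.3 272.1]]
front [[281.9 283.4]] [[208.4 216.7]]
lip [[235.8 299. ]] [[214.5 176.3]]
lipL [[232.4 313.3]] [[198.1 176.6]]
lipR [[239.  285.3]] [[231.  176.1]]
```

View pics/g7.png

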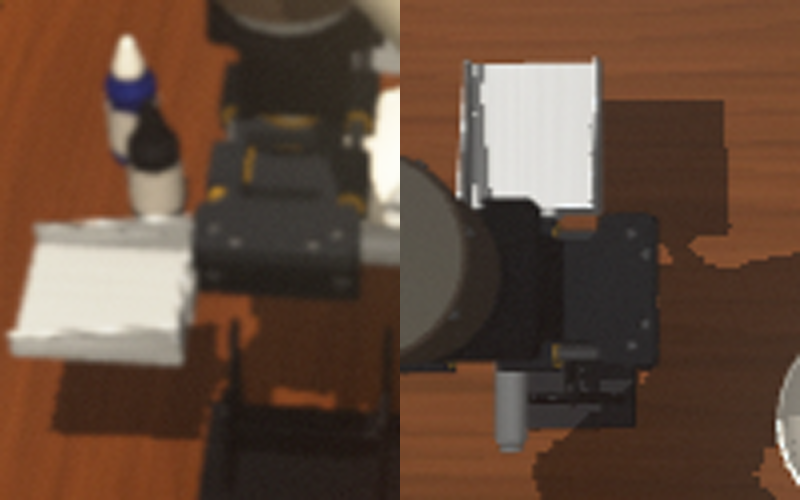

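Call:
{"name": "arm_command", "arguments": {
  "deltas": [
    [0, 0, 0, 0, 0.1, 1, 1],
    [0, -0.004, 0, -0.1, 0.2, 3, 1],
    [-0.003, -0.005, 0.003, -0.1, 0.2, 5, 1],
    [-0.003, -0.005, 0.003, -0.1, 0.2, 6.5, 1],
    [-0.003, -0.005, 0.003, -0.1, 0.2, 7, 1],
    [-0.003, -0.005, 0.003, -0.1, 0.2, 7, 1],
    [-0.003, -0.005, 0.003, -0.1, 0.2, 7, 1],
    [-0.003, -0.005, 0.003, -0.1, 0.2, 7, 1]
  ]
}}

```text
time_s: 17.0
tcp_pos: [0.5515, 0.2063, 0.128]
ee_rot: [[-1.0, -0.014, 0.002], [-0.014, 1.0, -0.0], [-0.002, -0.0, -1.0]]
wrist_force: [-0.6, 1.6, -3.7]
gripper_width: 0.179
gripper_force: 30.0
```

Run:
```python
from h import *
scoop();goal((.5512,.2053,.0755),.7,0)
```

```text
scoop o [0.5516 0.2063 0.12  ] lip [0.6977 0.2083 0.0623] yaw,nose [ 0.8  0.1 -0. ] F [-0.6  1.6 -3.7] M [0.01 0.03 0.01] w 0.179 grip 30.0 j [  36.   24.  -14.    0.  -52. -126.] t 17.0
 turn [-0.     0.002  0.002] cm [ 0.04 -0.1   4.45] | t 17.0 tcp [0.5515 0.2063 0.128 ] w 0.179 F [-0.6  1.6 -3.7]
```

Call:
{"name": "arm_command", "arguments": {
  "deltas": [
    [0, 0, 0, 0, -0.1, 0.8, 1],
    [0, 0, 0, 0, -0.1, 2, 1],
    [0, 0, 0, 0, -0.1, 3, 1],
    [0, 0, 0, 0, -0.1, 3.8, 1],
    [0, 0, 0, 0, -0.1, 4.2, 1],
    [0, 0, 0, 0, -0.1, 4.4, 1],
    [0, 0, 0, 0, -0.1, 4.45, 1],
    [0, 0, 0, 0, -0.1, 4.45, 1]
  ]
}}

```text
time_s: 17.67
tcp_pos: [0.5512, 0.2049, 0.0835]
ee_rot: [[-1.0, -0.014, 0.001], [-0.014, 1.0, -0.001], [-0.001, -0.001, -1.0]]
wrist_force: [-1.5, -1.7, 3.2]
gripper_width: 0.182
gripper_force: 30.0
```

Run:
```python
from h import *
scoop();goal((.5512,.2053,.0755),.7,0)
```

```text
scoop o [0.5512 0.2049 0.0755] lip [0.6972 0.2068 0.0176] yaw,nose [ 0.8  0.  -0.1] F [-1.5 -1.7  3.2] M [-0.51  0.39 -0.04] w 0.182 grip 30.0 j [  36.   27.  -16.    0.  -46. -125.] t 17.67
 turn [-0.001  0.001  0.002] cm [-0.    0.04  0.  ] | t 17.67 tcp [0.5512 0.2049 0.0835] w 0.182 F [-1.5 -1.7  3.2]
```

Call:
{"name": "arm_command", "arguments": {
  "deltas": [
    [0, 0, 0, 0, 0, 0, 0.5],
    [0, 0, 0, 0, 0, 0, 0],
    [0, 0, 0, 0, 0, 0, -0.5],
    [0, 0, 0, 0, 0, 0, -1],
    [0, 0, 0, 0, 0, 0, -1],
    [0, 0, 0, 0, 0, 0, -1],
    [0, 0, 0, 0, 0, 0, -1],
    [0, 0, 0, 0, 0, 0, -1]
  ]
}}

```text
time_s: 18.33
tcp_pos: [0.5507, 0.2048, 0.0823]
ee_rot: [[-1.0, -0.013, -0.001], [-0.013, 1.0, -0.001], [0.001, -0.001, -1.0]]
wrist_force: [1.2, 0.6, -0.6]
gripper_width: 0.694
gripper_force: 0.0
```

Call:
{"name": "arm_command", "arguments": {
  "deltas": [
    [0, 0, 0, 0, 0, 0, -1],
    [0, 0, 0, 0, 0, 0, -1],
    [0, 0, 0, 0, 0, -0.5, -1],
    [0, 0, 0, 0, 0, -2, -1],
    [0, 0, 0, 0, 0, -5, -1],
    [0, 0, 0, 0, 0, -9, -1],
    [0, 0, 0, 0, 0, -13, -1],
    [0, 0, 0, 0, 0, -17, -1]
  ]
}}

```text
time_s: 19.0
tcp_pos: [0.5504, 0.2047, 0.2546]
ee_rot: [[-1.0, -0.013, -0.0], [-0.013, 1.0, -0.002], [0.0, -0.002, -1.0]]
wrist_force: [0.4, 0.9, -0.8]
gripper_width: 0.996
gripper_force: 0.0
```

Call:
{"name": "arm_command", "arguments": {
  "deltas": [
    [0, 0, 0, 4, -4, 0, -1],
    [0, 0, 0, 8, -8, 0, -1],
    [0, 0, 0, 10, -12, 0, -1],
    [0, 0, 0, 10, -16, 0, -1],
    [0, 0, 0, 10, -20, 0, -1],
    [0, 0, 0, 10, -24, 0, -1],
    [0, 0, 0, 10, -28, 0, -1],
    [0, 0, 0, 10, -32, 0, -1]
  ]
}}

```text
time_s: 19.67
tcp_pos: [0.4542, -0.0981, 0.2538]
ee_rot: [[-1.0, -0.014, 0.002], [-0.014, 1.0, -0.001], [-0.001, -0.001, -1.0]]
wrist_force: [1.4, -0.3, 0.3]
gripper_width: 1.001
gripper_force: 0.0
```

Call:
{"name": "arm_command", "arguments": {
  "deltas": [
    [0, 0, 0, 0, -4, 0, -1],
    [0, 0, 0, 0, -8, 0, -1],
    [0, 0, 0, 0, -12, 0, -1],
    [0, 0, 0, 0, -16, 0, -1],
    [0, 0, 0, 0, -20, 0, -1],
    [0, 0, 0, 0, -20, 0, -1],
    [0, 0, 0, 0, -20, 0, -1]
  ]
}}

```text
time_s: 20.25
tcp_pos: [0.4569, -0.2982, 0.2528]
ee_rot: [[-1.0, -0.009, -0.001], [-0.009, 1.0, -0.001], [0.001, -0.001, -1.0]]
wrist_force: [-0.6, 0.1, 0.2]
gripper_width: 1.004
gripper_force: 0.0
```

Run:
```python
from h import *
np.set_printoptions(precision=4,suppress=True)
scoop()
c=capture("top");cv2.imwrite("pics/end_top.png",c["pixels"]);cv2.imwrite("pics/end_side.png",capture("side")["pixels"])
a=cv2.imread("pics/top0.png").astype(int);d=np.abs(c["pixels"].astype(int)-a).max(2)>40
print("scoop area diff",d[180:280,200:245].sum())
hsv=cv2.cvtColor(c["pixels"],cv2.COLOR_BGR2HSV);m=((hsv[...,1]<60)&(hsv[...,2]>110)).astype(np.uint8)
r=m.copy();r[:,:265]=0;r[:,335:]=0;r[:225]=0;r[300:]=0
k=max(cv2.findContours(r,0,2)[0],key=cv2.contourArea);e=cv2.minEnclosingCircle(k);print("bowl",e)
L=[np.where(m[v,205:235])[0].mean()+205 for v in range(224,270,5)];print(L)
b=lambda p:(p[175:275,195:255]);
z=lambda x0,x1,y0,y1,k:cv2.resize(c["pixels"][y0:y1,x0:x1],None,fx=k,fy=k,interpolation=cv2.INTER_CUBIC)
s=cv2.imread("pics/end_side.png")
M=np.zeros((600,800,3),np.uint8)
M[:400,:240]=z(195,255,175,275,4);M[:340,240:680]=z(340,450,205,290,4)
M[340:600,240:480]=z(270,330,235,300,4);M[340:600,480:800]=cv2.resize(s[240:305,265:345],None,fx=4,fy=4)
M[400:600,:240]=cv2.resize(s[300:350,230:350],(240,200)) if 0 else cv2.resize(s[290:370,230:350],(240,160)).repeat(1,0)[:160].__class__((200,240,3),np.uint8) if 0 else cv2.copyMakeBorder(cv2.resize(s[290:370,230:350],(240,160)),0,40,0,0,0)
cv2.imwrite("pics/end.png",M)
```

```text
scoop o [ 0.4569 -0.2982  0.2448] lip [ 0.6028 -0.2969  0.1866] yaw,nose [ 0.5 -0.1 -0.1] F [-0.6  0.1  0.2] M [ 0.02 -0.01  0.06] w 1.004 grip 0.0 j [-16.  14. -10.   0. -66. -73.] t 20.25
scoop area diff 168
bowl ((300.3823547363281, 264.5), 26.763477325439453)
[np.float64(217.5), np.float64(217.5), np.float64(217.5), np.float64(217.5), np.float64(217.5), np.float64(217.5), np.float64(217.5), np.float64(217.5), np.float64(217.5), np.float64(217.5)]
```

View pics/end.png

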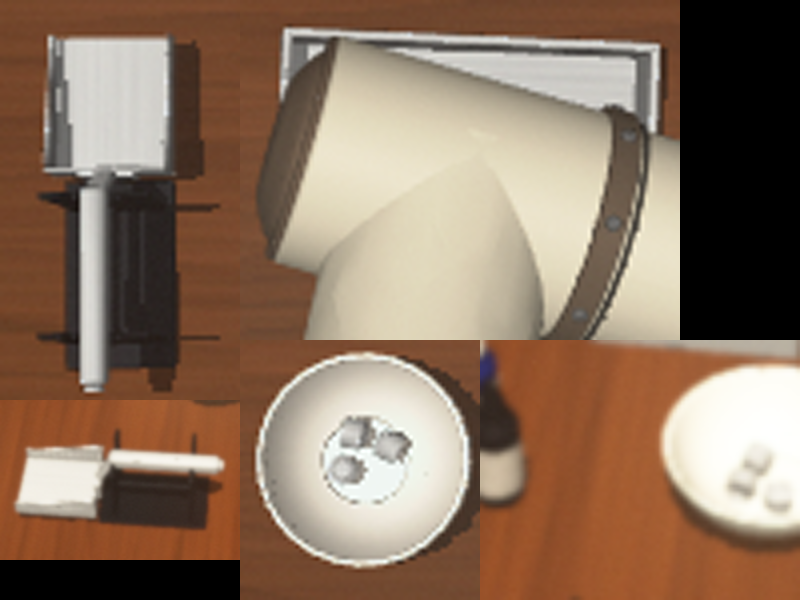

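The last picture shows the scoop lying level in both notches (handle column about 217.5). Three cups sit in the bowl, whose centre is still at pixel (300, 264). The two leftover cups were last seen in the pan. I'm handing the job in.

```bash
python3 -c "
from station import finish_job
print(finish_job())"
```

```text
the job is handed in; nothing more can be done
None
```

I tipped three ink cups into the white bowl and laid the scoop back in both notches of its cradle at about 20 s; the bowl stayed put, the other two cups were in the pan when last seen (the arm hid most of the pan in the final picture), and the job is handed in.

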